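# Open the lid of the wide cuvette reader

### The arm

A 7-joint arm with a two-finger parallel gripper is mounted at the origin on a cart in front of the work surface, level with it; the furniture and walls round the work are solid. World frame = base frame: x ahead of the robot, y to its left, z up, the work surface at z = 0. Lengths are in m, angles in rad, forces in N, time in s.
With the tool pointing down it reaches from about 0.4 to 0.85 m from the base axis. Payload 4.5 kg.
Tool frame: the origin (TCP) lies midway between the tips of the shut fingers; the grasp point (between the pads) lies 19 mm behind it; z points along the fingers, y is the direction in which the jaws open and shut (so a half turn about z gives the same grasp; the last joint's range is limited). The gripper opens to 88 mm and grips with 3 to 60 N. Pads are 18 mm wide; open, the fingers measure 123 mm over their backs; the gripper's body (75 mm by 187 mm) begins 45 mm behind the grasp point.
Start: joints at [1.335, 0.689, -0.195, 1.565, 0.157, 0.902, -0.215], TCP at [0.167, -0.602, 0.239] pointing down, gripper open.
Joint ranges: [-3.01, 3.01], [-0.46, 2.08], [-1.47, 1.51], [0.13, 2.56], [-1, 4.14], [0.04, 2.09], [-2.66, 2.66]. Speed limits (rad/s): [2.57, 2.57, 3.14, 3.14, 3.14, 3.14, 3.14].

### API

Orientations are given as a unit quaternion [x, y, z, w].
In Python, from plant import get_state, snapshot, finish_job, find_in gives the robot as it stands.
- The arm moves only by the shell command python3 -m creep 'ROWS' [OPENING] [FORCE]. ROWS is JSON, one flat list of numbers, 6 for each row, row after row: the shift along the tool's x, y, z in mm, then the turn, a rotation vector about the tool's x, y, z in degrees. In form: [tx, ty, tz, wx, wy, wz, tx, ty, tz, wx, wy, wz, ...]. A call has 1 to 5 rows; each row shifts and turns the pose as measured when the row begins, along the tool's axes as they then stand; what a row does not reach is not made up. A row lasts 1/12 s, in which the tool goes at most 41.7 mm and 7.16 degrees, less where a joint would pass 70% of its speed; a pose out of reach is approached as far as the arm can. A call is refused whole if a number of a shift passes 41.7 or a number of a turn 7.16, either way. A call with a gripper value outside its range is refused whole. OPENING is the finger opening in mm, from 0 to 88.1, set as the call begins (- or left out, the last holds). The fingers move at their own pace and stop on an object; FORCE is the grip in N (left out, the last holds). Time passes only in rows, so rows that do not move let the fingers close. It gives the time, the measured TCP pose, the force and the opening at its end, in the units of the state.
- get_state(): the state, without advancing time (a new reading comes with each control period).
- snapshot(name): name is "side" or "top" or "wrist"; returns a dict with "color" (400x640x3 uint8, red, green, blue), "intrinsics" (3x3 intrinsics, pixels), "dist_coeffs" ([k1, k2, p1, p2, k3] as OpenCV has them; the pictures are not rectified), "extrinsics" (4x4, takes a point from world to camera coordinates). Camera axes: x right, y down, z forward; pixel columns grow to the right and rows downward; lengths in m; the calibration is good to about 2 mm. A picture is of the moment at which its call begins. There is no depth.
- finish_job(): hands the job in, once; it reports no verdict.
Trained networks look in the newest picture that a camera, given by its name, has taken for a name from the list of things; names that differ only in an ending like _2 or _b are one class to them, and where a whole thing is asked for, a point or a joint stands for the part that bears it (a point fixed in the world has none). Each returns a list of dicts, best first, with "score" (0 to 1); they miss things now and then, are a little off and sometimes report something else, mostly with a low value. They report only what shows in the picture. A call takes as long as a camera call.
- find_in(thing, camera): "xy" ([column, row] in pixels, amid what is visible of it).
The state is a dict: "clock": time; "q": joint angles; "qd": joint speeds; "joint_torque": joint torques, N m; "tool_pos": TCP position; "eef_rot": TCP orientation; "contact_force": force on the tool from outside, world axes, zero at the start; "moment": the same for the moment, N m; "opening": opening from 0.0 (shut) to 1.0 (fully open).
Only numpy, scipy, OpenCV 4.12 (cv2) and the standard library are available. Lean on these libraries where they do the work, as an engineer would, in place of code of your own. Each camera call takes 0.05 s, during which the arm holds its last target.

### The job

Two cuvette readers stand on the bench. Open the sample compartment of the wide one, ready for loading: press down its release tab with the fingertips so that the spring-loaded lid pops up, then push the lid back past upright until it is fully open and stays open by itself. Only touch and push, do not grasp, lift or shift anything: the reader stays where it stands, the narrow reader stays shut and in place, and the things around stay where they are.

Things in the scene. Friction and masses are not known exactly. Their poses are not given: they have to be found in the camera images.
- wide_reader: the wide cuvette reader: white bench instrument, 180 mm deep (its x) and 115 mm wide (its y), about 1.6 kg, standing loose on rubber feet. Origin at the centre of its underside; its x points from the front (tab) to the back (lid hinge), z up. Front deck under the tab 38 mm high, well deck 57 mm, rear housing 66 mm high from x = 52 mm to 90 mm
- wide_reader_pad (a point): the wide reader's release tab: centre of the top of the ribbed grey press pad (40 x 40 mm, at the front of the reader, 60 mm above the bench, 77 mm ahead of the reader's origin). Free space above and in front; the hook behind it rises 13 mm above the pad, from 19 mm behind this point, and the lid's front edge lies 30 mm behind this point
- wide_reader_tab (a joint): tilt of the wide reader's release tab, rad: 0 at rest, 0.25 fully pressed (about 6 mm down at the pad's centre). Pressed straight down at the pad's centre it takes about 1.5 to 2 N at first and 4 to 7 N at the bottom, depending on friction; the hook lets go of the lid at about 0.15 (4 mm). Springs back when released
- wide_reader_lid (a joint): opening angle of the wide reader's lid, rad: 0 shut and hooked, about 1.05 where the spring arms lift it to after release (in under a second), 1.85 fully open against its stop. Damped hinge; pushed at its front edge it needs under 1 N from 1.05 on, drops back to 1.05 if let go before 1.57 (upright) and leans back and stays beyond that
- wide_reader_lid_edge (a point): middle of the lower front edge of the wide reader's lid: the lid is a flat grey plate 101 mm wide, 10 mm thick, and this edge is 92 mm from the hinge axis; when the lid has popped up this edge stands about 80 mm above and 46 mm ahead of the hinge axis, with the lid's underside facing forward and down; the point moves with the lid
- wide_reader_hinge (a point): point on the hinge axis of the wide reader's lid, in its middle, 60 mm above the bench and 45 mm behind the reader's origin; the axis runs along the reader's y and the plane of the lid's underside passes through it
- narrow_reader: the narrow cuvette reader: white bench instrument, 180 mm deep (its x) and 70 mm wide (its y), about 1.6 kg, standing loose on rubber feet. Origin at the centre of its underside; its x points from the front (tab) to the back (lid hinge), z up. Front deck under the tab 38 mm high, well deck 57 mm, rear housing 66 mm high from x = 52 mm to 90 mm
- narrow_reader_pad (a point): the narrow reader's release tab: centre of the top of the ribbed grey press pad (40 x 40 mm, at the front of the reader, 60 mm above the bench, 77 mm ahead of the reader's origin). Free space above and in front; the hook behind it rises 13 mm above the pad, from 19 mm behind this point, and the lid's front edge lies 30 mm behind this point
- narrow_reader_tab (a joint): tilt of the narrow reader's release tab, rad: 0 at rest, 0.25 fully pressed (about 6 mm down at the pad's centre). Pressed straight down at the pad's centre it takes about 1.5 to 2 N at first and 4 to 7 N at the bottom, depending on friction; the hook lets go of the lid at about 0.15 (4 mm). Springs back when released
- narrow_reader_lid (a joint): opening angle of the narrow reader's lid, rad: 0 shut and hooked, about 1.05 where the spring arms lift it to after release (in under a second), 1.85 fully open against its stop. Damped hinge; pushed at its front edge it needs under 1 N from 1.05 on, drops back to 1.05 if let go before 1.57 (upright) and leans back and stays beyond that
- narrow_reader_lid_edge (a point): middle of the lower front edge of the narrow reader's lid: the lid is a flat grey plate 56 mm wide, 10 mm thick, and this edge is 92 mm from the hinge axis; when the lid has popped up this edge stands about 80 mm above and 46 mm ahead of the hinge axis, with the lid's underside facing forward and down; the point moves with the lid
- narrow_reader_hinge (a point): point on the hinge axis of the narrow reader's lid, in its middle, 60 mm above the bench and 45 mm behind the reader's origin; the axis runs along the reader's y and the plane of the lid's underside passes through it
- small_bottle: small white dropper bottle, 29 mm across, 71 mm tall, standing between the readers; loose, origin at the centre of its underside
- bench_timer: flat square bench timer, 62 x 62 x 15 mm, lying near the front edge; loose, origin at the centre of its underside
- dish: round petri dish, 62 mm across, 13 mm tall, left of the readers; loose, origin at the centre of its underside
- white_bottle: white bottle with a dark cap, 48 mm across, 92 mm tall, behind the readers; loose, origin at the centre of its underside

How it is judged:
On the way, in this order (a step that is already met when the one before it is completed fails the run):
1. the wide reader's release tab is pressed down (value of joint wide_reader_tab above 0.1 rad), for 0.05 s.
2. the wide reader's lid has popped up (value of joint wide_reader_lid above 0.6 rad), for 0.05 s.
At the end, for the whole second after the job is handed in: The wide reader's lid stands fully open by itself (beyond 1.7 rad of its 1.85), its tab has sprung back, the narrow reader's lid is shut, and the readers and the four things round them are within 30 mm of where they stood (value of joint wide_reader_lid above 1.7 rad and value of joint wide_reader_tab below 0.05 rad and value of joint narrow_reader_lid below 0.1 rad and distance of each of wide_reader, narrow_reader, small_bottle, bench_timer, dish, white_bottle from where it was at the start of the episode below 0.03 m); the robot touches nothing.
It fails at once if a reader is lifted more than 10 mm off the bench (height (world z) of any of wide_reader, narrow_reader above 0.01 m).
It fails at once if a reader is shifted more than 30 mm (distance of any of wide_reader, narrow_reader from where it was at the start of the episode above 0.03 m).
It fails at once if the lid is pinched between the fingers (the grasp point lies inside the lid plate, with over 5 N of finger force) (z of the grasp point in the frame of wide_reader_lid_edge between 0.001 and 0.011 m and x of the grasp point in the frame of wide_reader_lid_edge between 0 and 0.09 m and y of the grasp point in the frame of wide_reader_lid_edge between -0.055 and 0.055 m and contact force between the fingers and wide_reader above 5 N).
It fails at once if the narrow reader is opened (value of joint narrow_reader_lid above 0.1 rad).
It fails at once if a bystander object is lifted or moved more than 30 mm (distance of any of small_bottle, bench_timer, dish, white_bottle from where it was at the start of the episode above 0.03 m).
It also fails if it takes over 40 s, if anything falls off the work surface, if the arm or the gripper's body presses on something with over 40 N, if the wrist force passes 120 N, or if a joint passes its speed limit or range.

## Working session

There is one attempt and no reset: what is moved stays moved. The work goes in short steps, Python scripts to look and compute and a shell command to move; the robot and the scene stay as the last step left them, time stands still between calls to the robot, and variables do not carry over. Pictures are saved under pics/ and viewed, and the job is handed in when it is done.

```bash
ls; mkdir -p pics; cat > h.py <<'E'
import numpy as np,cv2
from plant import *
def snap(c,n):
    s=snapshot(c); cv2.imwrite(f'pics/{n}.png',s['color'][:,:,::-1]); return s
def ray(s,px):
    K=np.array(s['intrinsics'],float);D=np.array(s['dist_coeffs'],float);E=np.array(s['extrinsics'],float)
    u=cv2.undistortPoints(np.array([[px]],float),K,D)[0,0]
    R=E[:3,:3];t=E[:3,3]
    return -R.T@t, R.T@np.array([u[0],u[1],1])
def onz(s,px,z):
    o,d=ray(s,px); return o+d*(z-o[2])/d[2]
def proj(s,p):
    K=np.array(s['intrinsics'],float);D=np.array(s['dist_coeffs'],float);E=np.array(s['extrinsics'],float)
    return cv2.projectPoints(np.array(p,float).reshape(-1,3),cv2.Rodrigues(E[:3,:3])[0],E[:3,3],K,D)[0][:,0]
E
python3 - <<'E'
from h import *
np.set_printoptions(precision=3,suppress=True)
for c in ['top','side','wrist']:
    s=snap(c,c+'0')
    o,d=ray(s,[320,200]);print(c,o,d)
    for n,z in [('wide_reader',.04),('wide_reader_pad',.06),('wide_reader_lid_edge',.06),('wide_reader_hinge',.06),('narrow_reader',.04),('narrow_reader_pad',.06),('small_bottle',.03),('bench_timer',.01),('dish',.01),('white_bottle',.05)]:
        for r in find_in(n,c)[:2]: print(n,r['score'],r['xy'],onz(s,r['xy'],z))
print(get_state())
E
```

```text
pics
top [0.43  0.219 1.011] [ 0.132 -0.015 -0.991]
wide_reader 0.96 [301.2, 208.4] [0.539 0.248 0.04 ]
wide_reader_pad 0.75 [298.0, 236.5] [0.473 0.254 0.06 ]
wide_reader_lid_edge 0.94 [300.4, 207.2] [0.54  0.249 0.06 ]
wide_reader_lid_edge 0.22 [387.0, 230.3] [0.488 0.052 0.06 ]
wide_reader_hinge 0.73 [301.5, 207.1] [0.54  0.247 0.06 ]
wide_reader_hinge 0.39 [289.8, 129.5] [0.722 0.276 0.06 ]
narrow_reader 0.67 [392.3, 204.1] [0.551 0.035 0.04 ]
narrow_reader_pad 0.78 [387.2, 232.7] [0.483 0.052 0.06 ]
bench_timer 0.7 [352.6, 287.2] [0.357 0.126 0.01 ]
bench_timer 0.45 [399.9, 203.1] [0.557 0.011 0.01 ]
dish 0.62 [201.6, 194.8] [0.574 0.489 0.01 ]
dish 0.59 [301.9, 209.1] [0.541 0.247 0.01 ]
white_bottle 0.69 [292.5, 127.2] [0.731 0.27  0.05 ]
side [ 0.187 -0.455  0.436] [ 0.417  0.803 -0.427]
wide_reader 0.67 [377.8, 259.5] [0.545 0.016 0.04 ]
wide_reader 0.63 [315.3, 213.5] [0.532 0.233 0.04 ]
wide_reader_pad 0.79 [282.5, 207.9] [0.466 0.258 0.06 ]
wide_reader_lid_edge 0.74 [317.1, 201.0] [0.546 0.25  0.06 ]
wide_reader_hinge 0.63 [313.6, 213.8] [0.511 0.199 0.06 ]
narrow_reader 
[... 227 characters left out ...]
4 [261.2, 273.9] [0.361 0.122 0.01 ]
bench_timer 0.61 [316.1, 200.3] [0.594 0.349 0.01 ]
dish 0.79 [287.6, 183.4] [0.577 0.489 0.01 ]
white_bottle 0.94 [382.9, 188.9] [0.725 0.246 0.05 ]
wrist [ 0.24  -0.581  0.386] [-0.258 -0.08  -0.963]
{'clock': 1.65, 'q': array([ 1.335,  0.689, -0.195,  1.565,  0.157,  0.903, -0.215]), 'qd': array([ 0.   ,  0.   ,  0.   ,  0.   , -0.001,  0.001,  0.   ]), 'joint_torque': array([  0.001, -52.748,  -1.267, -15.375,  -0.052,  -0.001,   0.   ]), 'tool_pos': array([ 0.167, -0.602,  0.239]), 'eef_rot': array([ 0.991,  0.134, -0.   ,  0.   ]), 'contact_force': array([ 0.632, -0.042,  0.915]), 'moment': array([0.006, 0.03 , 0.   ]), 'opening': 1.006831400906491}
```

```bash
python3 - <<'E'
import cv2
a=cv2.imread('pics/top0.png');cv2.imwrite('pics/top0c.png',cv2.resize(a[90:320,150:470],None,fx=2.5,fy=2.5,interpolation=cv2.INTER_CUBIC))
a=cv2.imread('pics/side0.png');cv2.imwrite('pics/side0c.png',cv2.resize(a[130:330,200:480],None,fx=2.8,fy=2.8,interpolation=cv2.INTER_CUBIC))
E
```

```text
(no output)
```

View pics/top0c.png

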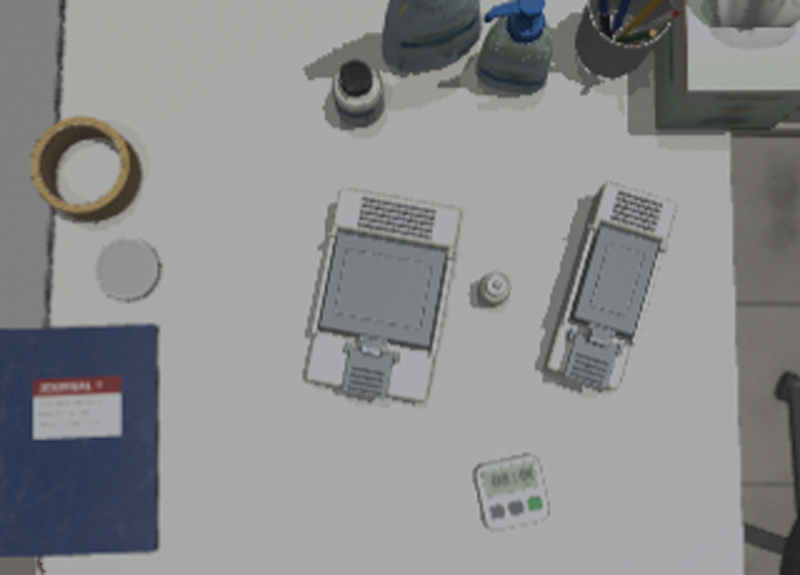

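View pics/side0c.png

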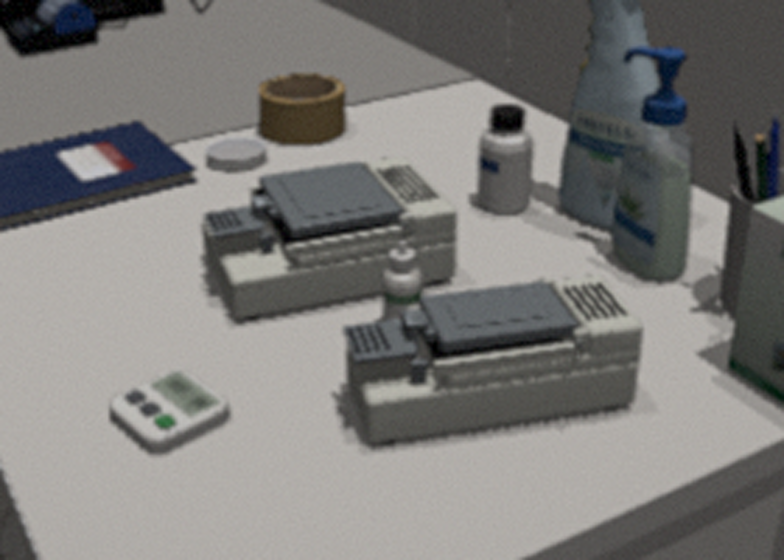

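```bash
python3 - <<'E'
from h import *
from scipy.optimize import least_squares
np.set_printoptions(precision=3,suppress=True)
s=snap('top','top1')
pts=[((338,188),(.09,.0575,.066)),((462,208),(.09,-.0575,.066)),((304,380),(-.09,.0575,.038)),((428,402),(-.09,-.0575,.038)),((435,348),(-.047,-.0505,.07)),((318,332),(-.047,.0505,.07))]
px=np.array([np.array(a)/2.5+[149.7,89.7] for a,_ in pts]);L=np.array([b for _,b in pts])
def W(v,L):
    c,n=np.cos(v[2]),np.sin(v[2]); return L@np.array([[c,-n,0],[n,c,0],[0,0,1]]).T+[v[0],v[1],0]
r=least_squares(lambda v:(proj(s,W(v,L))-px).ravel(),[.54,.25,-.15])
print(r.x,np.degrees(r.x[2]));print(r.fun.reshape(-1,2))
v=r.x
P=np.array([[-.077,0,.06],[.045,0,.06],[-.001,0,.14]]);print(W(v,P))
print('padpx',proj(s,W(v,P))); s2=snap('side','side1');print('side pad',proj(s2,W(v,P)))
print(get_state()['clock'])
E
```

```text
[ 0.541  0.243 -0.16 ] -9.151368518046882
[[ 0.241 -0.914]
 [-0.075 -0.709]
 [ 1.006  0.069]
 [ 0.408 -0.403]
 [-2.05   1.494]
 [ 0.514  0.415]]
[[0.465 0.255 0.06 ]
 [0.585 0.236 0.06 ]
 [0.54  0.243 0.14 ]]
padpx [[297.389 240.01 ]
 [306.495 187.554]
 [302.168 202.757]]
side pad [[282.594 208.593]
 [335.374 199.453]
 [314.796 168.927]]
1.75
```

```bash
cat > g.py <<'E'
import sys
from h import *
from scipy.spatial.transform import Rotation as R
def go(t,yaw=-9.15,tilt=0):
    s=get_state();r=R.from_quat(s['eef_rot']);p=s['tool_pos']
    d=r.inv().apply(np.array(t)-p)*1000
    # target: tool x along yaw, z down, tilted about tool y
    T=R.from_euler('z',yaw,degrees=True)*R.from_euler('x',180,degrees=True)*R.from_euler('y',tilt,degrees=True)
    w=(r.inv()*T).as_rotvec(degrees=True)
    print('clk',s['clock'],'p',p.round(4),'F',s['contact_force'].round(1),'q',s['q'].round(2),'op',s['opening'].round(3));print('shift',d.round(1),'turn',w.round(2),'norm',np.linalg.norm(d).round(1))
if __name__=='__main__': go([float(a) for a in sys.argv[1:4]],*[float(a) for a in sys.argv[4:]])
E
python3 g.py 0.461 0.256 0.2
python3 -m creep '[33,-24,-2,0,0,0,33,-24,-2,0,0,0,33,-24,-2,0,0,0,33,-24,-2,0,0,0,33,-24,-2,0,0,0]' 0 10; python3 g.py 0.461 0.256 0.2
```

```text
clock: 2.17
tool_pos: [0.2885, -0.4482, 0.2468]
eef_rot: [0.992, 0.123, -0.003, 0.004]
contact_force: [1.3, 0.2, 0.6]
opening: 0.643Traceback (most recent call last):
  File "g.py", line 11, in <module>
    if __name__=='__main__': go([float(a) for a in sys.argv[1:4]],*[float(a) for a in sys.argv[4:]])
                             ~~^^^^^^^^^^^^^^^^^^^^^^^^^^^^^^^^^^^^^^^^^^^^^^^^^^^^^^^^^^^^^^^^^^^^^
  File "g.py", line 10, in go
    print('clk',s['clock'],'p',p.round(4),'F',s['contact_force'].round(1),'q',s['q'].round(2),'op',s['opening'].round(3));print('shift',d.round(1),'turn',w.round(2),'norm',np.linalg.norm(d).round(1))
                                                                                                   ^^^^^^^^^^^^^^^^^^
AttributeError: 'float' object has no attribute 'round'
Traceback (most recent call last):
  File "g.py", line 11, in <module>
    if __name__=='__main__': go([float(a) for a in sys.argv[1:4]],*[float(a) for a in sys.argv[4:]])
                             ~~^^^^^^^^^^^^^^^^^^^^^^^^^^^^^^^^^^^^^^^^^^^^^^^^^^^^^^^^^^^^^^^^^^^^^
  File "g.py", line 10, in go
    print('clk',s['clock'],'p',p.round(4),'F',s['contact_force'].round(1),'q',s['q'].round(2),'op',s['opening'].round(3));print('shift',d.round(1),'turn',w.round(2),'norm',np.linalg.norm(d).round(1))
                                                                                                   ^^^^^^^^^^^^^^^^^^
AttributeError: 'float' object has no attribute 'round'
```

```bash
sed -i "s/s\['opening'\].round(3)/round(float(s['opening']),3)/" g.py
python3 -m creep '[33,-24,0,0,0,0,33,-24,0,0,0,0,33,-24,0,0,0,0,28,-30,0,0,0,4,28,-30,0,0,0,5]'; python3 g.py 0.461 0.256 0.2
```

```text
clock: 2.58
tool_pos: [0.4123, -0.2807, 0.2464]
eef_rot: [0.999, 0.042, -0.0, 0.005]
contact_force: [-0.6, -0.8, -0.3]
opening: 0.266
clk 2.5833 p [ 0.4123 -0.2807  0.2464] F [-0.6 -0.8 -0.3] q [ 0.57  0.51 -0.1   1.94  0.09  0.69 -1.08] op 0.266
shift [  93.8 -531.2   40.7] turn [ 0.61 -0.02 13.98] norm 540.9
```

```bash
python3 -m creep '[7,-40,0,0,0,4,7,-40,0,0,0,4,4,-41,0,0,0,4,4,-41,0,0,0,2,0,-41,0,0,0,0]'; python3 g.py 0.461 0.256 0.2
python3 -m creep '[0,-41,0,0,0,0,0,-41,0,0,0,0,0,-41,0,0,0,0,0,-41,0,0,0,0,0,-41,0,0,0,0]'; python3 g.py 0.461 0.256 0.2
```

```text
clock: 3.0
tool_pos: [0.4506, -0.0762, 0.2454]
eef_rot: [0.996, -0.088, 0.005, 0.006]
contact_force: [1.1, -0.6, 0.2]
opening: 0.004
clk 3.0 p [ 0.4506 -0.0762  0.2454] F [ 1.1 -0.6  0.2] q [ 0.06  0.46  0.    2.06  0.02  0.61 -1.7 ] op 0.004
shift [ -48.3 -329.4   41.4] turn [ 0.61 -0.63 -0.91] norm 335.5
clock: 3.42
tool_pos: [0.486, 0.1293, 0.2445]
eef_rot: [0.996, -0.087, 0.007, 0.005]
contact_force: [0.9, -0.6, -0.9]
opening: 0.01
clk 3.4167 p [0.486  0.1293 0.2445] F [ 0.9 -0.6 -0.9] q [-0.38  0.52  0.03  1.94 -0.    0.68 -2.1 ] op 0.01
shift [ -47.3 -120.9   42.7] turn [ 0.55 -0.82 -0.87] norm 136.6
```

```bash
python3 -m creep '[-12,-35,10,0.5,-0.8,-0.8,-12,-35,10,0,0,0,-12,-35,10,0,0,0,-10,-12,20,0,0,0,0,0,20,0,0,0]'; python3 g.py 0.461 0.256 0.1
```

```text
clock: 3.83
tool_pos: [0.4628, 0.2743, 0.1763]
eef_rot: [0.997, -0.073, 0.007, -0.008]
contact_force: [0.1, -0.5, 0.1]
opening: 0.004
clk 3.8333 p [0.4628 0.2743 0.1763] F [ 0.1 -0.5  0.1] q [-0.63  0.66  0.02  1.92 -0.03  0.55 -2.3 ] op 0.004
shift [-0.  19.7 76. ] turn [-0.99 -0.68  0.81] norm 78.5
```

```bash
python3 - <<'E'
from h import *
s=snap('wrist','w2'); s2=snap('side','side2')
a=cv2.imread('pics/side2.png');cv2.imwrite('pics/side2c.png',cv2.resize(a[100:300,200:480],None,fx=2.8,fy=2.8,interpolation=cv2.INTER_CUBIC))
for n in ['wide_reader_pad','wide_reader_lid_edge']:
    for r in find_in(n,'wrist')[:2]: print(n,r['score'],r['xy'],onz(s,r['xy'],.06))
E
```

```text
wide_reader_pad 0.79 [339.0, 191.8] [0.47168427 0.25713103 0.06      ]
wide_reader_lid_edge 0.85 [346.7, 100.5] [0.54490609 0.24142659 0.06      ]
```

View pics/w2.png

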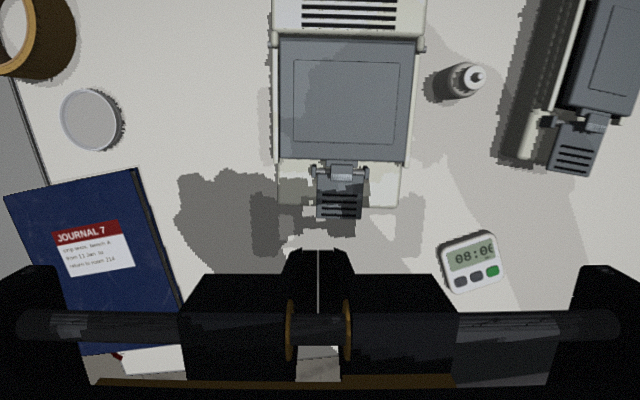

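View pics/side2c.png

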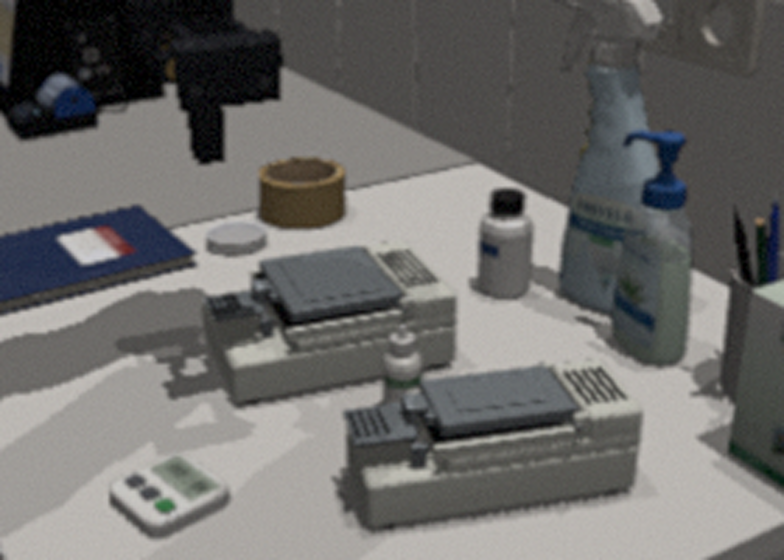

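```bash
python3 -m creep '[0,10,15,-1,-0.7,0.8,0,10,20,0,0,0,0,2,25,0,0,0,0,0,22,0,0,0,0,0,5,0,0,0]' ; python3 g.py 0.463 0.2565 0.065
```

```text
clock: 4.45
tool_pos: [0.4701, 0.2385, 0.0927]
eef_rot: [0.996, -0.092, 0.006, 0.002]
contact_force: [-0.2, -0.7, -0.6]
opening: 0.007
clk 4.45 p [0.4701 0.2385 0.0927] F [-0.2 -0.7 -0.6] q [-0.58  0.8   0.03  1.99 -0.03  0.35 -2.29] op 0.007
shift [-10.6 -16.4  27.5] turn [ 0.12 -0.7  -1.37] norm 33.7
```

```bash
python3 -m creep '[-8,-12,6,0,-0.7,-1,0,0,0,0,0,0,0,0,0,0,0,0]' ; python3 g.py 0.463 0.2565 0.065
```

```text
clock: 4.7
tool_pos: [0.4657, 0.2495, 0.0866]
eef_rot: [0.996, -0.085, -0.001, 0.002]
contact_force: [0.9, -0.4, -0.3]
opening: -0.0
clk 4.7 p [0.4657 0.2495 0.0866] F [ 0.9 -0.4 -0.3] q [-0.59  0.81  0.02  1.98 -0.03  0.36 -2.29] op -0.0
shift [-3.9 -6.5 21.6] turn [ 0.25  0.04 -0.64] norm 22.9
```

```bash
python3 -m creep '[-4,-6.5,8,0,0,-0.6,0,0,6,0,0,0,0,0,3,0,0,0,0,0,0,0,0,0]' ; python3 g.py 0.463 0.2565 0.06
python3 - <<'E'
from h import *
s=snap('wrist','w3'); s2=snap('side','side3')
a=s2['color'][130:280,220:400,::-1];cv2.imwrite('pics/side3c.png',cv2.resize(a,None,fx=4,fy=4,interpolation=cv2.INTER_CUBIC))
E
```

```text
clock: 5.03
tool_pos: [0.4644, 0.2595, 0.071]
eef_rot: [0.997, -0.079, 0.002, -0.0]
contact_force: [-0.1, 0.3, -0.4]
opening: 0.004
clk 5.0333 p [0.4644 0.2595 0.071 ] F [-0.1  0.3 -0.4] q [-0.61  0.84  0.02  1.98 -0.03  0.32 -2.29] op 0.004
shift [-0.9  3.2 11. ] turn [-0.02 -0.2   0.11] norm 11.5
```

View pics/side3c.png

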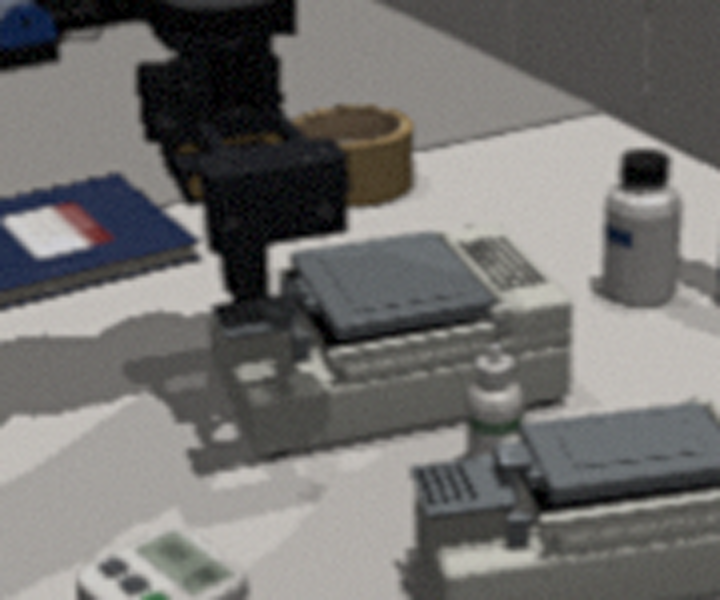

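View pics/w3.png

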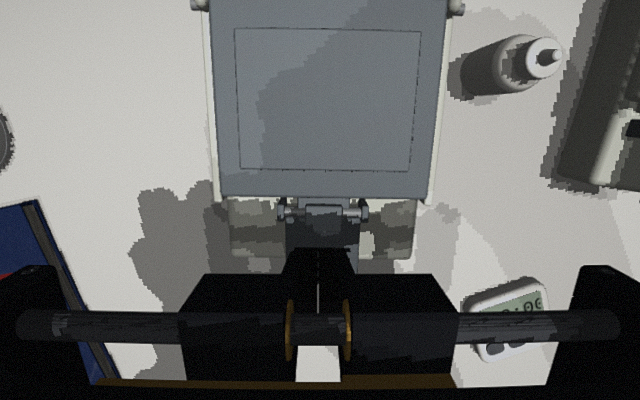

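```bash
python3 -m creep '[0,2,6,0,0,0,0,0,5,0,0,0]' ; python3 -m creep '[0,0,3,0,0,0,0,0,3,0,0,0]' ;python3 g.py 0.463 0.2565 0.055
```

```text
clock: 5.3
tool_pos: [0.4651, 0.2572, 0.0608]
eef_rot: [0.997, -0.079, 0.003, -0.001]
contact_force: [-0.2, 0.2, -1.0]
opening: 0.004
clock: 5.47
tool_pos: [0.4633, 0.2577, 0.0554]
eef_rot: [0.997, -0.079, 0.002, -0.001]
contact_force: [-7.2, -2.7, 48.6]
opening: 0.002
clk 5.4667 p [0.4633 0.2577 0.0554] F [-7.2 -2.7 48.6] q [-0.6   0.87  0.01  1.99 -0.03  0.28 -2.29] op 0.002
shift [-0.1  1.2  0.4] turn [-0.09 -0.17  0.1 ] norm 1.3
```

```bash
python3 -m creep '[0,0,-1,0,0,0]' ;python3 - <<'E'
from h import *
s2=snap('side','side4')
a=s2['color'][100:280,200:400,::-1];cv2.imwrite('pics/side4c.png',cv2.resize(a,None,fx=3.3,fy=3.3,interpolation=cv2.INTER_CUBIC))
print(get_state()['contact_force'])
E
```

```text
clock: 5.55
tool_pos: [0.4634, 0.2576, 0.0573]
eef_rot: [0.997, -0.079, 0.002, -0.001]
contact_force: [1.0, -0.9, 3.8]
opening: 0.011
[-1.47437234 -0.39941518  5.36833634]
```

View pics/side4c.png

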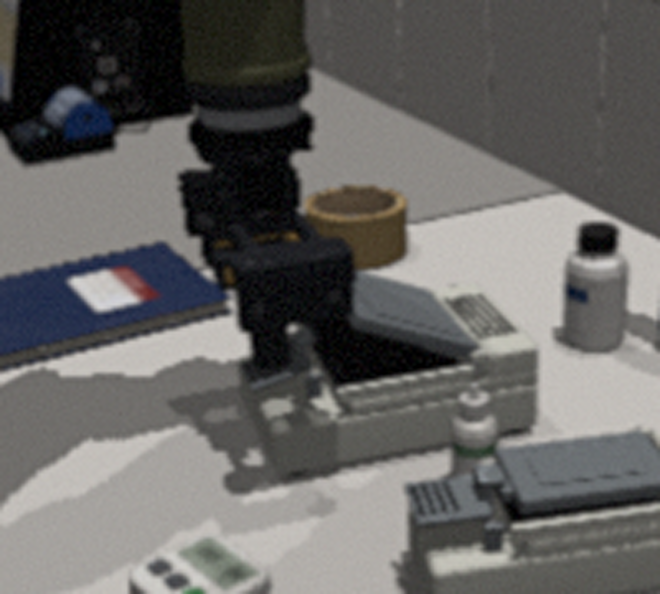

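```bash
python3 -m creep '[0,0,-10,0,0,0,0,0,-20,0,0,0,0,0,-25,0,0,0,0,0,-15,0,0,0,0,0,0,0,0,0]' ;python3 - <<'E'
from h import *
from g import go
s2=snap('side','side5')
a=s2['color'][80:280,200:420,::-1];cv2.imwrite('pics/side5c.png',cv2.resize(a,None,fx=3,fy=3,interpolation=cv2.INTER_CUBIC))
go([.522,.246,.125])
E
```

```text
clock: 6.02
tool_pos: [0.463, 0.2561, 0.1298]
eef_rot: [0.997, -0.08, 0.001, 0.0]
contact_force: [0.2, -0.6, 0.5]
opening: 0.008
clk 6.0667 p [0.4627 0.2559 0.1288] F [-0.4 -1.4 -0.9] q [-0.61  0.73  0.02  1.96 -0.03  0.45 -2.29] op 0.008
shift [60.1  0.4  3.9] turn [ 0.05 -0.08  0.  ] norm 60.3
```

View pics/side5c.png

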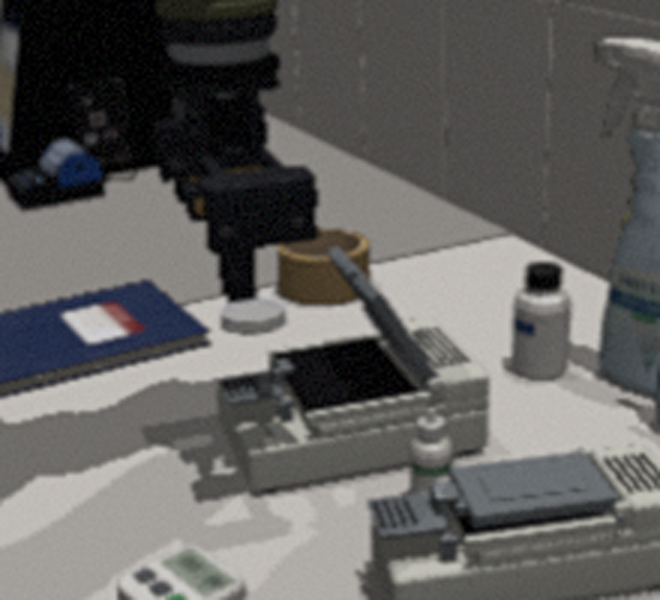

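Lid is popped up (edge about (345,250) in the crop), tab back up, reader unmoved. Push the lid back.

```bash
python3 -m creep '[20,0,2,0,0,0,20,0,2,0,0,0,10,0,0,0,0,0,10,0,0,0,0,0,10,0,0,0,0,0]' ;python3 -m creep '[10,0,0,0,0,0,10,0,0,0,0,0,10,0,0,0,0,0,10,0,0,0,0,0]';python3 g.py .590 .235 .125
```

```text
clock: 6.48
tool_pos: [0.5288, 0.2443, 0.1203]
eef_rot: [0.997, -0.078, -0.004, 0.002]
contact_force: [-0.3, 0.5, 0.6]
opening: 0.006
clock: 6.82
tool_pos: [0.5662, 0.2366, 0.1147]
eef_rot: [0.997, -0.078, -0.009, 0.004]
contact_force: [0.4, 0.2, -0.1]
opening: 0.003
clk 6.8167 p [0.5662 0.2366 0.1147] F [ 0.4  0.2 -0.1] q [-0.47  0.84  0.01  1.69 -0.01  0.63 -2.19] op 0.003
shift [ 23.6  -2.  -10.8] turn [0.59 0.97 0.21] norm 26.0
```

```bash
python3 -m creep '[8,-1,-4,0.5,0.9,0,8,-1,-4,0,0,0,6,0,-2,0,0,0,0,0,0,0,0,0]';python3 - <<'E'
from h import *
from g import go
s2=snap('side','side6')
a=s2['color'][80:280,200:420,::-1];cv2.imwrite('pics/side6c.png',cv2.resize(a,None,fx=3,fy=3,interpolation=cv2.INTER_CUBIC))
go([.595,.234,.125])
E
```

```text
clock: 7.15
tool_pos: [0.5884, 0.2333, 0.1208]
eef_rot: [0.997, -0.079, -0.002, 0.002]
contact_force: [-0.2, -0.3, -0.7]
opening: 0.002
clk 7.2 p [0.5876 0.2334 0.1206] F [ 0.3 -0.1 -0.5] q [-0.45  0.85  0.01  1.64 -0.01  0.66 -2.17] op 0.01
shift [ 7.2 -1.7 -4.4] turn [0.25 0.3  0.12] norm 8.6
```

View pics/side6c.png

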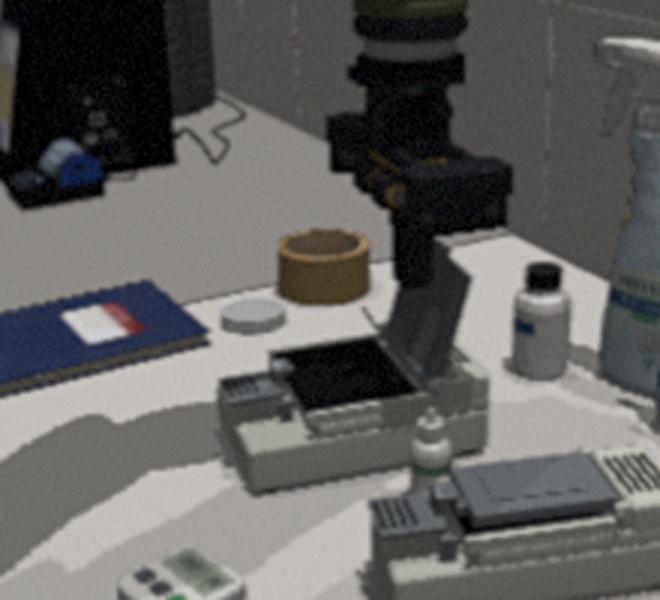

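```bash
python3 -m creep '[4,-1,-2,0,0,0,4,0,-1,0,0,0,0,0,0,0,0,0]';python3 -m creep '[-10,0,0,0,0,0,-20,0,-5,0,0,0,-30,0,-10,0,0,0,-30,0,-15,0,0,0,-20,0,-15,0,0,0]'; python3 -m creep '[0,0,-20,0,0,0,0,0,-20,0,0,0,0,0,0,0,0,0]'
python3 - <<'E'
from h import *
from g import go
s2=snap('side','side7')
a=s2['color'][80:280,200:420,::-1];cv2.imwrite('pics/side7c.png',cv2.resize(a,None,fx=3,fy=3,interpolation=cv2.INTER_CUBIC))
go([.595,.234,.125])
c,n=np.cos(-.16),np.sin(-.16)
for th in [1.57,1.7,1.85]:
    P=[]
    for y in (.0505,-.0505):
        x=.045-.092*np.cos(th);z=.06+.092*np.sin(th)
        P.append([.541+c*x-n*y,.243+n*x+c*y,z])
    print(th,proj(s2,P),(proj(s2,P)-[200,80])*3)
E
```

```text
clock: 7.45
tool_pos: [0.5908, 0.2341, 0.1221]
eef_rot: [0.997, -0.078, -0.008, 0.003]
contact_force: [-0.6, -0.0, -0.4]
opening: 0.003
clock: 7.87
tool_pos: [0.4847, 0.2494, 0.1668]
eef_rot: [0.997, -0.081, -0.004, 0.003]
contact_force: [-0.8, 0.3, 0.7]
opening: 0.006
clock: 8.12
tool_pos: [0.4804, 0.2523, 0.211]
eef_rot: [0.997, -0.077, -0.004, 0.002]
contact_force: [0.6, 0.9, 0.3]
opening: 0.009
clk 8.1667 p [0.4801 0.2519 0.2096] F [-0.4 -0.9 -0.9] q [-0.58  0.62  0.02  1.85 -0.02  0.69 -2.27] op 0.008
shift [117.1  -0.4  83.5] turn [0.34 0.53 0.33] norm 143.8
1.57 [[326.98745617 153.75838985]
 [343.87054926 168.37081157]] [[380.96236852 221.27516954]
 [431.61164778 265.11243472]]
1.7 [[331.93512025 153.41174372]
 [349.26961215 167.91976706]] [[395.80536075 220.23523115]
 [447.80883645 263.75930118]]
1.85 [[337.49091631 153.82965884]
 [355.30668056 168.29339715]] [[412.47274894 221.48897651]
 [465.92004169 264.88019145]]
```

View pics/side7c.png

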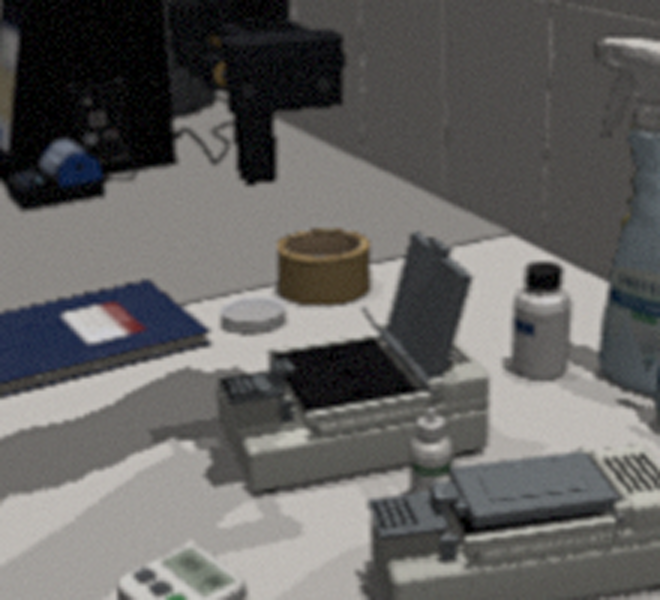

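```bash
python3 - <<'E'
from h import *
c,n=np.cos(-.16),np.sin(-.16)
out=[]
for cam,(r,q) in {'side':(130,300),'top':(140,250)}.items():
    s=snap(cam,cam+'8')
    for th,col in [(1.65,(0,0,255)),(1.85,(0,255,0))]:
        k=6;im=cv2.resize(s['color'][r:r+90,q:q+65,::-1],None,fx=k,fy=k,interpolation=cv2.INTER_CUBIC)
        im=np.ascontiguousarray(im)
        P=[]
        for t in (0,.01):
          for y,l in ((.0505,0.01),(.0505,.092),(-.0505,.092),(-.0505,.01)):
            x=.045-l*np.cos(th)+t*np.sin(th);z=.06+l*np.sin(th)+t*np.cos(th)
            P.append([.541+c*x-n*y,.243+n*x+c*y,z])
        p=((proj(s,P)-[q,r]+.5)*k).astype(int)
        for a in (p[:4],p[4:]): cv2.polylines(im,[a.reshape(-1,1,2)],True,col,1)
        out.append(im)
cv2.imwrite('pics/ov8.png',cv2.resize(np.vstack([np.hstack(out[:2]),np.hstack(out[2:])]),(520,600) if 0 else (433,600)))
cv2.imwrite('pics/ovs.png',np.hstack(out[:2]));cv2.imwrite('pics/ovt.png',np.hstack(out[2:]))
E
```

```text
(no output)
```

View pics/ovs.png

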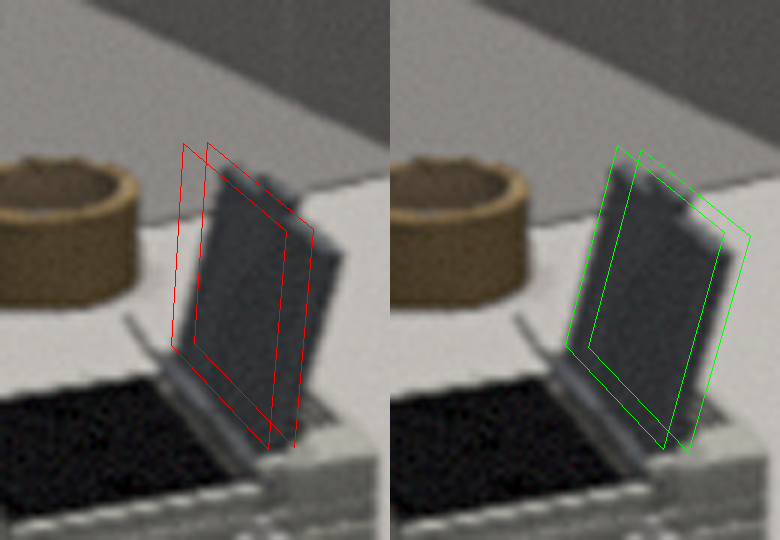

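View pics/ovt.png

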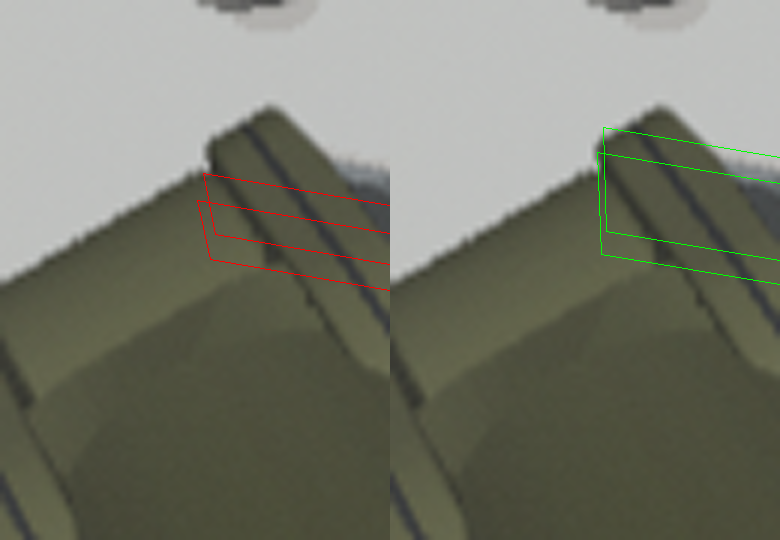

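```bash
python3 - <<'E'
import cv2,numpy as np
a=cv2.imread('pics/side1.png',0).astype(np.float32);b=cv2.imread('pics/side8.png',0).astype(np.float32)
for n,(x,y,w,h) in dict(widefront=(268,195,35,50),widerear=(335,205,35,40),narrow=(320,230,110,60),timer=(235,255,55,40),small=(333,215,22,25),white=(368,165,25,45),dish=(270,175,30,20)).items():
    best=min((np.abs(a[y:y+h,x:x+w]-b[y+dy:y+dy+h,x+dx:x+dx+w]).mean(),dx,dy) for dx in range(-6,7) for dy in range(-6,7));print(n,best)
E
```

```text
widefront (np.float32(26.358856), 0, 0)
widerear (np.float32(6.3228574), 0, 0)
narrow (np.float32(6.2915154), 0, 0)
timer (np.float32(10.628181), 0, 0)
small (np.float32(4.8), 0, 0)
white (np.float32(7.8746667), 0, 0)
dish (np.float32(11.733334), 0, 0)
```

Nothing has shifted and the lid's slope matches 1.85 rad, so I'm handing the job in.

```bash
python3 -c "
from plant import *
print(finish_job())"
```

```text
the job is handed in; nothing more can be done
None
```

The wide reader's lid is fully open and standing by itself, and I handed the job in at about 8.3 s of the 40 s; no verdict is reported.

I pressed the wide reader's tab with the shut fingertips until the lid popped up. I then lifted clear, pushed the lid's underside back past upright, and withdrew about 9 cm up and 11 cm forward.

- **Press force:** the press overshot to about 49 N for a moment, far above the 4–7 N the tab needs at the bottom of its travel. I backed off straight away. The limits are 40 N for the arm or gripper body and 120 N at the wrist; this was a fingertip press, read as the force on the tool.
- **Lid:** in the side view the lid's edges run parallel to the outline I projected for 1.85 rad, not the one for 1.65. The whole outline sits a few pixels off, which I put down to camera calibration and my estimate of the reader's pose. The arm blocked the top view, so it could not confirm the angle.
- **Tab and surroundings:** the tab looked sprung back in the pictures. Comparing side pictures from before and after showed no pixel shift for either reader or the four things around them, and the narrow reader looked shut. The match at the front of the wide reader was poor, probably because of shadow and the opened lid, though its best fit was also zero shift.
- **Contact:** the force reading after withdrawing was within noise, about 1 N.

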